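# Set the crease dial on the desktop creaser

### The job

On the white desktop card creaser, push the black dial round with your fingertips in its finger well until the white index mark on the dial lines up with the red line on the scale around it, and let go. Then, with the dial set, press the green button fully down with a fingertip and let it come up again. Leave everything else where it is.

Things in the scene. Friction and masses are not known exactly. Their poses are not given: they have to be found in the camera images.
- creaser: white and grey card creaser, fixed to the surface, 230 x 340 mm, flat deck 56 mm high, with a grey hood 36 mm deep along its far (+x) edge up to 94 mm high. Origin: centre of its underside; x points to the hood (away from the robot at yaw 0), y to its left, z up. The dial's axis is upright at x -40, y +55 mm; the button at x -52, y -105 mm. The deck's back right part carries a loose eraser.
- dial (a joint): angle of the black dial, rad, positive counter-clockwise from above; at 0 its white index mark points along the creaser's +x. Range -1.6 to 1.6. Friction (about 0.15 N m, some 3 N at the finger well) holds it where it is left, no detents, no spring.
- marker_line (a joint): angle of the red target line, same zero and sense as dial; printed flat on the scale arc, it cannot be moved by the robot. The dial is lined up when both joints read the same.
- index_mark (a point): point on the dial's edge under its white index line (4 mm wide), 67 mm from the dial's axis, 81 mm above the table
- target_mark (a point): inner end of the red line (4 mm wide), 67 mm from the dial's axis, 81 mm above the table; the red line runs outward from 70 to 93 mm from the axis, on top of a light grey raised scale arc (inner radius 69.5, outer 94 mm, top 81 mm above the table, 65 degrees either side of the creaser's +x from the dial's axis) with black lines each 10 degrees
- finger_well (a point): middle of the finger well's floor, 47 mm from the dial's axis, opposite the index mark, 63 mm above the table. The dial is a 134 mm round plate with a raised crown, top 84 mm above the table; a 90 degree sector of the crown is missing: that is the well, 21 mm deep, open outward, with upright flat radial walls 45 degrees either side of this point. Pushing a wall sideways turns the dial.
- set_button_top (a point): centre of the top of the green round button, 34 mm across, in a black housing on the deck, right of the dial
- set_button (a joint): travel of the green button, m: 0 up, 0.006 fully down; a spring pushes it up, fully down takes 4 N
- eraser: loose white and blue eraser 20 x 42 x 12 mm lying on the creaser's deck; origin centre of its underside
- basket: loose wicker basket 141 x 145 x 87 mm; origin centre of its underside
- cup: loose white cup, 76 mm across, 91 mm high; origin centre of its underside
- tape: loose roll of masking tape 104 x 102 x 25 mm; origin centre of its underside
- glue_stick: loose yellow and red glue stick 23 x 103 x 23 mm, lying; origin centre of its underside
- pencil: loose green pencil 7 x 123 x 7 mm, lying; origin centre of its underside

How it is judged:
On the way, in this order (a step that is already met when the one before it is completed fails the run):
1. the dial's index mark is lined up with the red line (within 4 mm at the dial's edge), at rest and let go (horizontal distance between index_mark and target_mark below 0.004 m and velocity of joint dial between -0.05 and 0.05 rad/s and contact force between each of the arm, the fingers and creaser below 0.3 N), for 0.2 s.
2. the green button is pressed fully down (5 mm or more) (value of joint set_button above 0.005 m), for 0.05 s.
At the end, for the whole second after the job is handed in: the dial's index mark is within 4 mm of the red line's inner end (about 3.4 degrees), the dial is at rest, and the green button has come up again (within 1.5 mm) (horizontal distance between index_mark and target_mark below 0.004 m and value of joint set_button below 0.0015 m and velocity of joint dial between -0.05 and 0.05 rad/s); the robot touches nothing.
It fails at once if the green button is pressed while the dial is not set (value of joint set_button above 0.003 m and horizontal distance between index_mark and target_mark above 0.005 m).
It fails at once if a bystander is moved, lifted or carried (more than 15 mm) (distance of any of eraser, basket, cup, tape, glue_stick, pencil from where it was at the start of the episode above 0.015 m).
It also fails if it takes over 58 s, if anything falls off the work surface, if the arm or the gripper's body presses on something with over 40 N, if the wrist force passes 120 N, or if a joint passes its speed limit or range.

### The arm

A 6-joint arm with a two-finger parallel gripper is mounted at the origin on a cart in front of the work surface, level with it; the furniture and walls round the work are solid. World frame = base frame: x ahead of the robot, y to its left, z up, the work surface at z = 0. Lengths are in m, angles in rad, forces in N, time in s.
With the tool pointing down it reaches from about 0.425 to 0.95 m from the base axis. Payload 3.5 kg.
Tool frame: the origin (TCP) lies midway between the tips of the shut fingers; the grasp point (between the pads) lies behind it (env.grip_depth is the z of the grasp point in the tool frame, in m); z points along the fingers, y is the direction in which the jaws open and shut (so a half turn about z gives the same grasp; the last joint's range is limited). The gripper opens to 85 mm and grips with 20 to 120 N. Pads are 22 mm wide; open, the fingers measure 114 mm over their backs; the gripper's body (76 mm by 85 mm) begins 54 mm behind the grasp point. The pads swing forward as they close: fully open they stand 13 mm farther back than shut.
Start: joints at [-1.453, 0.286, 1.577, -0, 1.279, -0.15], TCP at [0.179, -0.651, 0.231] pointing down, gripper open.
Joint ranges: [-2.77, 2.77], [-0.9, 2.22], [0.21, 2.48], [-1.53, 4.67], [0.24, 2.81], [-2.84, 2.84]. Speed limits (rad/s): [2.79, 2.79, 3.14, 3.14, 3.14, 3.14].

### API

Orientations are given as a 3x3 rotation matrix whose columns are the frame's x, y, z axes.
In Python, from rig import env, optics gives the robot as it stands. The module is installed in compiled form; this text tells all that it offers.
- The arm moves only by the shell command python3 -m inch 'ROWS' [OPENING]. ROWS is JSON, a list of rows, each a list of 6 numbers: the shift along the tool's x, y, z as a fraction of full scale, then the turn, a rotation vector about the tool's x, y, z as a fraction of full scale. A call has 1 to 5 rows; each row shifts and turns the commanded pose from where the row before left it, along the tool's axes as they then stand; what a row does not reach is not made up. Full scale, the value 1, is 0.25 m for a shift and pi/4 rad for a turn. A row lasts 1/10 s, in which the tool goes at most 50 mm and 8.59 degrees, less where a joint would pass 70% of its speed; a pose out of reach is approached as far as the arm can. A call with a number of a shift or a turn outside -1 to 1 is refused whole. A call with a gripper value outside its range is refused whole. OPENING is the closure in counts, from 0 (fully open) to 255 (shut), set as the call begins (- or left out, the last holds). The fingers move at their own pace and stop on an object; the grip force is fixed at half the most. Time passes only in rows, so rows that do not move let the fingers close. It gives the time, the measured TCP pose, the force and the opening at its end, in the units of the state.
- env.state(): the state, without advancing time (a new reading comes with each control period).
- optics.read_camera(name): name is "side" or "top" or "wrist"; returns the picture (420x560x3 uint8, blue, green, red); there is no depth.
- optics.camera_params(name): a dict with "intrinsics" (3x3 intrinsics, pixels), "k1" (the pictures are not rectified: a ray, as slopes to the right and down, at radius r is drawn at 1 + k1 r^2 times it, then the intrinsics apply), "eye" and "orientation" of the camera in the world. Camera axes: x right, y down, z forward; pixel columns grow to the right and rows downward; lengths in m; the calibration is good to about 2 mm. A picture is of the moment at which its call begins: read the wrist's pose just before it. camera_params takes no time and is no camera call; for the wrist camera it gives the pose at the moment of the call.
- env.close_job(): hands the job in, once; it reports no verdict.
The state is a dict: "t": time; "joint_pos": joint angles; "qd": joint speeds; "joint_efforts": joint torques, N m; "tool_pos": TCP position; "tool_rot": TCP orientation; "contact_force": force on the tool from outside, world axes, zero at the start; "ft_torque": the same for the moment, N m; "opening": finger opening in m.
Only numpy, scipy, OpenCV 4.12 (cv2) and the standard library are available. Lean on these libraries where they do the work, as an engineer would, in place of code of your own. Each camera call takes 0.05 s, during which the arm holds its last target. There are 200 camera calls.

## Working session

There is one attempt and no reset: what is moved stays moved. The work goes in short steps, Python scripts to look and compute and a shell command to move; the robot and the scene stay as the last step left them, time stands still between calls to the robot, and variables do not carry over. Pictures are saved under pics/ and viewed, about 8 in all and at most 12, crops included, and the job is handed in when it is done.

```bash
mkdir -p pics; cat > h.py <<'E'
import numpy as np, cv2
from rig import env, optics
def ray(cam,u,v,p=None):
    p=p or optics.camera_params(cam); K=np.array(p["intrinsics"]); k=p["k1"]
    d=np.array([(u-K[0,2])/K[0,0],(v-K[1,2])/K[1,1]]); s=d.copy()
    for _ in range(20): s=d/(1+k*(s@s))
    return np.array(p["eye"]), np.array(p["orientation"])@np.array([s[0],s[1],1])
def onz(cam,u,v,z,p=None):
    e,d=ray(cam,u,v,p); return e+d*(z-e[2])/d[2]
def proj(cam,X,p=None):
    p=p or optics.camera_params(cam); K=np.array(p["intrinsics"])
    c=np.array(p["orientation"]).T@(np.array(X)-np.array(p["eye"])); s=c[:2]/c[2]; s=s*(1+p["k1"]*(s@s))
    return K[:2,:2]@s+K[:2,2]
E
python3 - <<'E'
from h import *
for n in("top","side"):
    im=optics.read_camera(n); cv2.imwrite(f"pics/{n}0.png",im); p=optics.camera_params(n); print(n,p["eye"],np.round(p["orientation"],2).tolist())
s=env.state(); print(s["t"],s["tool_pos"],np.round(s["tool_rot"],3).tolist(),s["opening"],env.grip_depth)
E
```

```text
top [0.31098133 0.02440706 1.13796511] [[0.01, -0.98, 0.18], [-1.0, -0.01, -0.01], [0.01, -0.18, -0.98]]
side [ 0.09322264 -1.09294273  1.01674948] [[0.93, -0.25, 0.28], [-0.38, -0.57, 0.73], [-0.02, -0.79, -0.62]]
0.1 [ 0.17857706 -0.65033889  0.23006597] [[0.964, 0.265, -0.0], [0.265, -0.964, 0.002], [0.0, -0.002, -1.0]] 0.08546963491205606 -0.0187
```

View pics/top0.png

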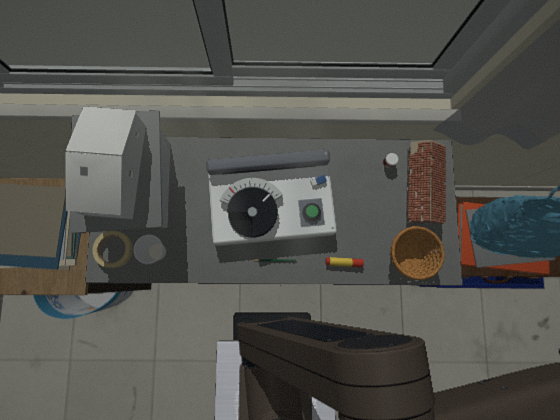

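View pics/side0.png

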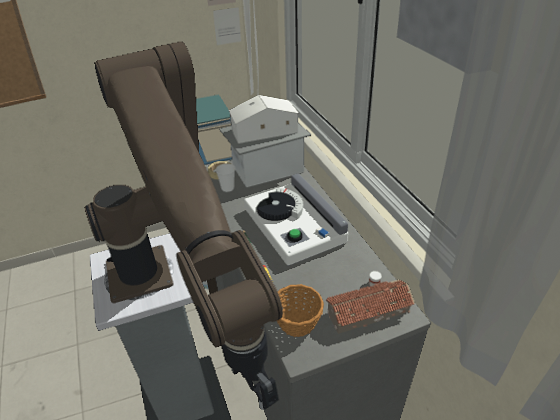

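Top view: dial at about (252,211), white index upper right (~(268,197)), red line upper left (~(233,188)), green button at (312,211). Next I measure with masks and zoom in.

```bash
python3 - <<'E'
from h import *
im=cv2.imread("pics/top0.png"); hsv=cv2.cvtColor(im,cv2.COLOR_BGR2HSV)
def cen(m,x0,x1,y0,y1):
    z=np.zeros_like(m); z[y0:y1,x0:x1]=m[y0:y1,x0:x1]; M=cv2.moments(z,True); return M['m10']/M['m00'],M['m01']/M['m00'],M['m00']
g=cen(cv2.inRange(hsv,(45,90,40),(80,255,255)),295,330,195,230)
r=cen(cv2.inRange(hsv,(0,70,60),(8,255,255))|cv2.inRange(hsv,(172,70,60),(180,255,255)),215,290,175,215)
m=cv2.inRange(im,(0,0,0),(45,45,45)); z=np.zeros_like(m); z[180:245,222:285]=m[180:245,222:285]
z=cv2.morphologyEx(z,cv2.MORPH_OPEN,np.ones((3,3)))
c=max(cv2.findContours(z,0,1)[0],key=cv2.contourArea); e=cv2.minEnclosingCircle(c)
print(g,r,e, cv2.contourArea(c))
B=onz("top",g[0],g[1],.07); R=onz("top",r[0],r[1],.081); D=onz("top",*e[0],.081)
print(B,R,D, np.linalg.norm(R-D))
v=(B-D)[:2]; yaw=np.arctan2(v[1],v[0])-np.arctan2(-160,-12); yaw=(yaw+np.pi)%(2*np.pi)-np.pi
print("dist",np.linalg.norm(v),"yaw",yaw,"red",np.arctan2(*(R-D)[1::-1])-yaw)
cv2.imwrite("pics/c0.png",cv2.resize(im[165:260,195:345],None,fx=5,fy=5,interpolation=cv2.INTER_CUBIC))
E
```

```text
(311.79464285714283, 210.66964285714286, 112.0) (231.27272727272728, 189.72727272727272, 11.0) ((252.39706420898438, 212.0), 24.90955352783203) 1638.5
[ 0.50094676 -0.09616507  0.07      ] [0.55421638 0.12141419 0.081     ] [0.4939223  0.06366826 0.081     ] 0.08348633895731007
dist 0.1599876138106573 yaw 0.11878026259694163 red 0.6450340602281486
```

View pics/c0.png

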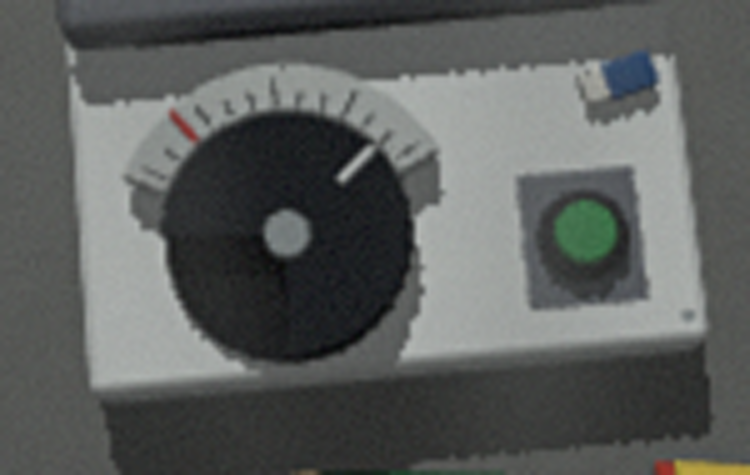

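```bash
R='[[0.131,-0.068,0,0,0,0],[0.131,-0.068,0,0,0,0],[0.131,-0.068,0,0,0,0],[0.131,-0.068,0,0,0,0],[0.131,-0.068,0,0,0,0]]'; python3 -m inch '[[0.131,-0.068,0,0,0,0],[0.131,-0.068,0,0,0,0],[0.131,-0.068,0,0,0,0],[0.131,-0.068,0,0,0,0],[0.131,-0.068,0,0,0,0]]' 255
python3 -m inch '[[0.131,-0.068,0,0,0,0],[0.131,-0.068,0,0,0,0],[0.131,-0.068,0,0,0,0],[0.131,-0.068,0,0,0,0],[0.131,-0.068,0,0,0,0]]'
python3 -m inch '[[0.048,-0.173,0,0,0,0],[0.048,-0.173,0,0,0,0],[0.048,-0.173,0,0,0,0],[0.048,-0.173,0,0,0,0],[0.048,-0.173,0,0,0,0]]'
```

```text
t: 0.6
tool_pos: [0.3148, -0.5242, 0.2306]
tool_rot: [[0.964, 0.264, -0.0], [0.264, -0.964, 0.001], [-0.0, -0.001, -1.0]]
contact_force: [0.7, -0.5, 0.2]
opening: 0.0124
t: 1.1
tool_pos: [0.4502, -0.3989, 0.2308]
tool_rot: [[0.964, 0.265, -0.001], [0.265, -0.964, 0.001], [-0.0, -0.001, -1.0]]
contact_force: [-0.0, -0.3, 0.2]
opening: 0.0003
t: 1.6
tool_pos: [0.4496, -0.174, 0.2308]
tool_rot: [[0.964, 0.264, -0.0], [0.264, -0.964, 0.001], [-0.0, -0.001, -1.0]]
contact_force: [0.4, 0.5, 0.5]
opening: -0.0001
```

```bash
python3 -m inch '[[0.052,-0.172,0,0,0,0],[0.052,-0.172,0,0,0,0],[0.052,-0.172,0,0,0,0],[0.052,-0.172,0,0,0,0],[0.052,-0.172,0,0,0,0]]'
python3 -m inch '[[0.052,-0.172,0,0,0,-0.155],[0,0,0,0,0,-0.155],[0,0,0,0,0,-0.155],[0,0,0,0,0,-0.155],[0,0,0,0,0,-0.155]]'
python3 -m inch '[[0,0,0,0,0,0],[0,0,0,0,0,0]]'
python3 - <<'E'
from h import *
p=optics.camera_params("wrist"); im=optics.read_camera("wrist"); cv2.imwrite("pics/w1.png",im)
im=optics.read_camera("top"); cv2.imwrite("pics/t1.png",im)
D=[.4939,.0637,.081]; print(proj("wrist",D,p)); print(p["eye"],np.round(p["orientation"],3).tolist())
E
```

```text
t: 2.1
tool_pos: [0.4553, 0.0504, 0.231]
tool_rot: [[0.964, 0.264, -0.0], [0.264, -0.964, 0.0], [-0.0, -0.0, -1.0]]
contact_force: [0.7, -0.6, 0.4]
opening: -0.0003
t: 2.6
tool_pos: [0.4566, 0.0939, 0.2308]
tool_rot: [[0.635, 0.772, -0.001], [0.772, -0.635, -0.0], [-0.001, -0.001, -1.0]]
contact_force: [0.5, -0.6, 0.1]
opening: 0.0001
t: 2.8
tool_pos: [0.4568, 0.0935, 0.231]
tool_rot: [[0.642, 0.767, -0.001], [0.767, -0.642, 0.0], [-0.0, -0.0, -1.0]]
contact_force: [-0.0, 0.4, 0.1]
opening: -0.0
[332.15239604 184.95978437]
[0.50534479 0.15279795 0.37372218] [[0.767, -0.612, -0.194], [-0.642, -0.731, -0.231], [-0.001, 0.302, -0.953]]
```

View pics/w1.png

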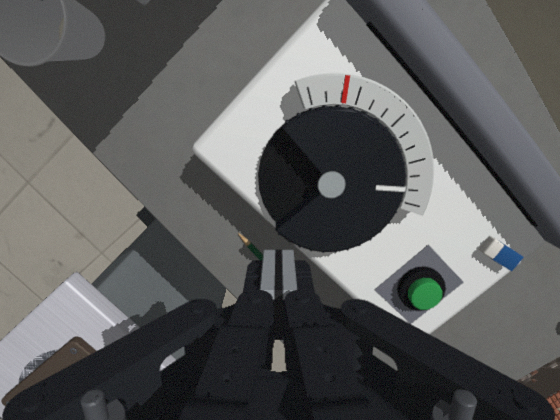

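Wrist view: dial cap (331,184) agrees with the projection (332,185); red line at (346,88), index (390,188), well on the left between (288,125) and (280,232). I measure the angles.

```bash
cat > ang.py <<'E'
from h import *
def angles(im,p):
    hsv=cv2.cvtColor(im,cv2.COLOR_BGR2HSV); c=proj("wrist",D,p)
    yy,xx=np.mgrid[:420,:560]
    # world coords of every pixel on z=.081
    def wr(z):
        K=np.array(p["intrinsics"]); d=np.stack([(xx-K[0,2])/K[0,0],(yy-K[1,2])/K[1,1]],-1); s=d
        for _ in range(15): s=d/(1+p["k1"]*(s**2).sum(-1,keepdims=True))
        w=np.concatenate([s,np.ones(s.shape[:2]+(1,))],-1)@np.array(p["orientation"]).T
        P=np.array(p["eye"])+w*((z-p["eye"][2])/w[...,2])[...,None]; return P[...,:2]
    P=wr(.083); g=cv2.inRange(im,(120,120,120),(200,200,200))>0
    m=g&(np.hypot(*(P-D[:2]).transpose(2,0,1))<.018); c0=P[m].mean(0)
    P=wr(.081); q=P-c0; r=np.hypot(q[...,0],q[...,1]); a=np.arctan2(q[...,1],q[...,0])
    red=(cv2.inRange(hsv,(0,120,60),(8,255,255))|cv2.inRange(hsv,(172,120,60),(180,255,255)))>0
    red&=(r>.07)&(r<.094)
    P2=wr(.084); q2=P2-c0; r2=np.hypot(q2[...,0],q2[...,1]); a2=np.arctan2(q2[...,1],q2[...,0])
    wh=(im.min(-1)>110)&(r2>.035)&(r2<.064)
    f=lambda a,m:np.degrees(np.angle(np.exp(1j*a[m]).mean()))
    ar,ai=f(a,red),f(a2,wh)
    print("c",c0,"red",ar,red.sum(),r[red].mean(),"idx",ai,wh.sum(),r2[wh].mean(),"diff",ar-ai)
D=np.array([.4939,.0637,.083])
E
python3 - <<'E'
from ang import *
p=optics.camera_params("wrist"); angles(cv2.imread("pics/w1.png"),p)
for u,v in((288,127),(305,157),(277,235),(305,208)):
    w=onz("wrist",u,v,.075,p)[:2]-D[:2]; print(np.degrees(np.arctan2(w[1],w[0])),np.hypot(*w))
E
```

```text
c [0.49399158 0.06525574] red 44.341436483172785 131 0.08194792820377284 idx -43.529933023664185 144 0.05195366881680509 diff 87.87136950683697
88.27927179664879 0.06454480708118919
95.21591451551507 0.03447737126653812
-173.93467015038817 0.07130492404355017
-174.2145295378453 0.03330944414720215
```

```bash
python3 -m inch '[[0,0,0.144,0,0,0],[0,0,0.144,0,0,0],[0,0,0.144,0,0,0],[0,0,0.144,0,0,0],[0,0,0.04,0,0,0]]'
python3 -m inch '[[0,0,0.03,0,0,0],[0,0,0,0,0,0],[0,0,0,0,0,0]]'
```

```text
t: 3.4
tool_pos: [0.4538, 0.0935, 0.0734]
tool_rot: [[0.641, 0.768, -0.008], [0.768, -0.641, 0.0], [-0.005, -0.006, -1.0]]
contact_force: [0.1, -0.0, -0.8]
opening: 0.0002
t: 3.7
tool_pos: [0.4585, 0.0935, 0.0715]
tool_rot: [[0.64, 0.768, 0.003], [0.768, -0.64, -0.0], [0.002, 0.002, -1.0]]
contact_force: [0.1, -0.0, -0.5]
opening: 0.0004
```

```bash
python3 -m inch '[[-0.016,0.001,0,0,0,-0.111],[-0.016,0.001,0,0,0,-0.111],[-0.016,0.001,0,0,0,-0.111],[-0.016,0.001,0,0,0,-0.111],[-0.016,0.001,0,0,0,-0.111]]'
python3 -m inch '[[-0.016,0.001,0,0,0,-0.111],[-0.016,0.001,0,0,0,-0.111],[-0.016,0.001,0,0,0,-0.111],[-0.016,0.001,0,0,0,-0.111],[-0.016,0.001,0,0,0,-0.111]]'
python3 - <<'E'
from ang import *
p=optics.camera_params("wrist"); im=optics.read_camera("wrist"); cv2.imwrite("pics/w2.png",im); angles(im,p)
s=env.state(); q=s["tool_pos"][:2]-np.array([.494,.0648]); R=np.array(s["tool_rot"]); print(np.hypot(*q),np.degrees(np.arctan2(q[1],q[0])),np.degrees(np.arctan2(R[1,0],R[0,0])),s["joint_pos"],s["contact_force"])
E
```

```text
t: 4.2
tool_pos: [0.4497, 0.0759, 0.0719]
tool_rot: [[0.253, 0.968, 0.004], [0.968, -0.253, 0.001], [0.002, 0.004, -1.0]]
contact_force: [0.8, 4.3, -0.2]
opening: 0.0001
t: 4.7
tool_pos: [0.4491, 0.0567, 0.0718]
tool_rot: [[-0.179, 0.984, 0.004], [0.984, 0.179, 0.002], [0.002, 0.004, -1.0]]
contact_force: [-0.9, 3.7, 0.8]
opening: 0.0001
c [0.49466202 0.06534633] red 44.482473989919875 371 0.07892975001556088 idx -20.697861072543184 421 0.0520210035625461 diff 65.18033506246306
0.04547788513193115 -169.06073005353633 100.44847774617331 [-0.10148185 -0.00780045  2.22696143  0.00253961  0.91875155 -0.28537768] [ 0.41250017  3.53942239 -0.14915058]
```

View pics/w2.png

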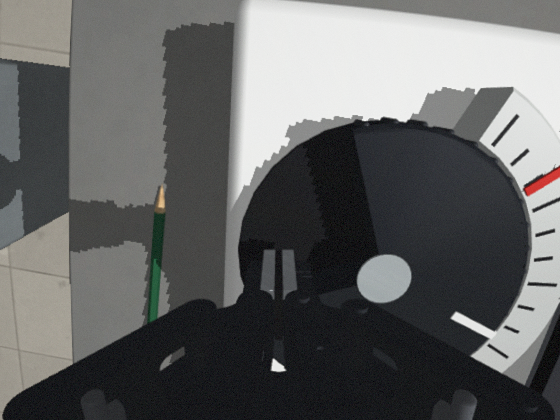

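The dial turns with the finger: red line (~(540,180)), index (~(472,325)), about 65° left. Continuing.

```bash
python3 -m inch '[[-0.016,0.001,0,0,0,-0.111],[-0.016,0.001,0,0,0,-0.111],[-0.016,0.001,0,0,0,-0.111],[-0.016,0.001,0,0,0,-0.111],[-0.016,0.001,0,0,0,-0.111]]'
python3 -m inch '[[-0.016,0.001,0,0,0,-0.111],[-0.016,0.001,0,0,0,-0.111],[-0.016,0.001,0,0,0,-0.111],[-0.016,0.001,0,0,0,-0.111],[-0.016,0.001,0,0,0,-0.111]]'
python3 -m inch '[[-0.0064,0,0,0,0,-0.0444],[-0.0064,0,0,0,0,-0.0444],[-0.0064,0,0,0,0,-0.0444],[-0.0064,0,0,0,0,-0.0444],[0,0,0,0,0,0]]'
python3 - <<'E'
from ang import *
p=optics.camera_params("wrist"); im=optics.read_camera("wrist"); cv2.imwrite("pics/w3.png",im); angles(im,p)
s=env.state(); q=s["tool_pos"][:2]-np.array([.494,.0648]); R=np.array(s["tool_rot"]); print(np.hypot(*q),np.degrees(np.arctan2(q[1],q[0])),np.degrees(np.arctan2(R[1,0],R[0,0])),s["joint_pos"],s["contact_force"])
E
```

```text
t: 5.25
tool_pos: [0.4565, 0.0384, 0.0715]
tool_rot: [[-0.577, 0.817, 0.001], [0.817, 0.577, 0.002], [0.001, 0.002, -1.0]]
contact_force: [-3.0, 4.2, 2.6]
opening: 0.0004
t: 5.75
tool_pos: [0.4707, 0.0248, 0.0712]
tool_rot: [[-0.868, 0.496, -0.001], [0.496, 0.868, 0.001], [0.001, 0.0, -1.0]]
contact_force: [-3.8, 2.2, 3.6]
opening: 0.0001
t: 6.25
tool_pos: [0.4766, 0.0218, 0.0711]
tool_rot: [[-0.927, 0.374, -0.0], [0.374, 0.927, 0.0], [0.0, 0.0, -1.0]]
contact_force: [-3.7, 2.0, 2.0]
opening: 0.0002
c [0.49409148 0.06608711] red 44.0147699393617 300 0.08193913360255375 idx 34.83936476324312 437 0.05243906357365514 diff 9.17540517611858
0.046434636601710065 -111.96023268819403 158.0260247867414 [-1.67516438e-01  5.13218553e-02  2.16869790e+00  7.91007530e-06
  9.21408830e-01 -1.35479933e+00] [-1.59990895  1.78598225  1.29127505]
```

View pics/w3.png

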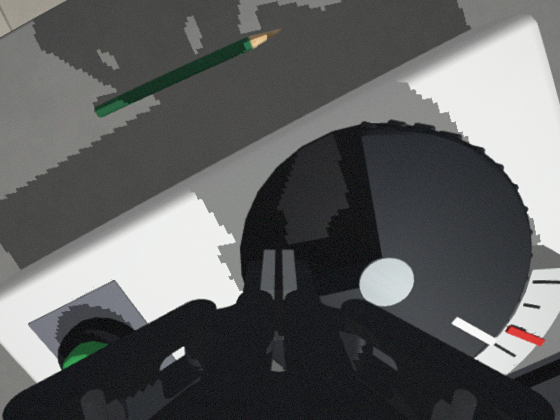

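```bash
python3 -m inch '[[-0.0064,0,0,0,0,-0.0444],[-0.0064,0,0,0,0,-0.0444],[-0.0064,0,0,0,0,-0.0444],[-0.0064,0,0,0,0,-0.0444],[0,0,0,0,0,0]]'
python3 -m inch '[[0,0,0,0,0,0],[0,0,0,0,0,0]]'
python3 - <<'E'
from ang import *
p=optics.camera_params("wrist"); im=optics.read_camera("wrist"); cv2.imwrite("pics/w4.png",im); angles(im,p)
s=env.state(); q=s["tool_pos"][:2]-np.array([.494,.0648]); print(np.hypot(*q),np.degrees(np.arctan2(q[1],q[0])),s["contact_force"])
E
```

```text
t: 6.8
tool_pos: [0.4826, 0.0195, 0.0704]
tool_rot: [[-0.97, 0.241, -0.0], [0.241, 0.97, -0.0], [0.0, -0.0, -1.0]]
contact_force: [-1.7, 1.4, 2.7]
opening: 0.0001
t: 7.0
tool_pos: [0.4825, 0.0195, 0.0701]
tool_rot: [[-0.971, 0.241, 0.0], [0.241, 0.971, -0.0], [-0.0, -0.0, -1.0]]
contact_force: [-2.9, 1.0, 3.5]
opening: 0.0002
c [0.4947235  0.06676448] red 44.0565810257663 284 0.08131632582416845 idx 44.643437586547456 412 0.05116444903055876 diff -0.5868565607811576
0.04674797403131425 -104.16594008101545 [-3.36343475  0.06708987  2.71725484]
```

View pics/w4.png

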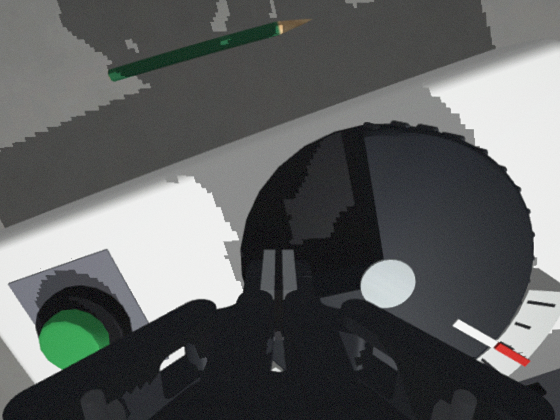

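Index (455,322)–(495,346) runs straight into the red line (497,345)–(528,363). Backing off, lifting, and checking from above.

```bash
python3 -m inch '[[0.02,0,0,0,0,0],[0.02,0,0,0,0,0],[0,0,0,0,0,0],[0,0,0,0,0,0]]'
python3 -m inch '[[0,0,-0.06,0,0,0],[0,0,-0.14,0,0,0],[0,0,-0.16,0,0,0],[0,0,-0.16,0,0,0],[0,0,-0.1,0,0,0]]'
python3 -m inch '[[0,0,0,0,0,0],[0,0,0,0,0,0],[0,0,0,0,0,0]]'
python3 - <<'E'
from ang import *
p=optics.camera_params("wrist"); im=optics.read_camera("wrist"); cv2.imwrite("pics/w5.png",im); angles(im,p)
hsv=cv2.cvtColor(im,cv2.COLOR_BGR2HSV); m=cv2.inRange(hsv,(45,90,60),(80,255,255)); 
M=cv2.moments(m,True); print(M['m00'],M['m10']/M['m00'],M['m01']/M['m00'])
for z in(.07,.075,.08): print(onz("wrist",M['m10']/M['m00'],M['m01']/M['m00'],z,p))
E
```

```text
t: 7.45
tool_pos: [0.473, 0.0219, 0.0699]
tool_rot: [[-0.971, 0.24, 0.001], [0.24, 0.971, -0.0], [-0.001, 0.0, -1.0]]
contact_force: [-0.5, -1.1, 0.6]
opening: 0.0
t: 7.95
tool_pos: [0.4743, 0.0217, 0.2286]
tool_rot: [[-0.971, 0.24, 0.006], [0.24, 0.971, -0.001], [-0.006, 0.0, -1.0]]
contact_force: [0.5, 0.5, -0.3]
opening: 0.0001
t: 8.25
tool_pos: [0.4719, 0.0221, 0.2228]
tool_rot: [[-0.971, 0.24, -0.003], [0.24, 0.971, 0.001], [0.003, -0.0, -1.0]]
contact_force: [0.1, 0.4, 0.0]
opening: 0.0002
c [0.49412408 0.06616122] red 44.12800450679202 88 0.08138254723719845 idx 44.73298311688517 131 0.051492227226406825 diff -0.6049786100931556
1471.0 186.02039428959893 194.38477226376614
[ 0.45779848 -0.0619355   0.07      ]
[ 0.4567758  -0.06019703  0.075     ]
[ 0.45575313 -0.05845856  0.08      ]
```

View pics/w5.png

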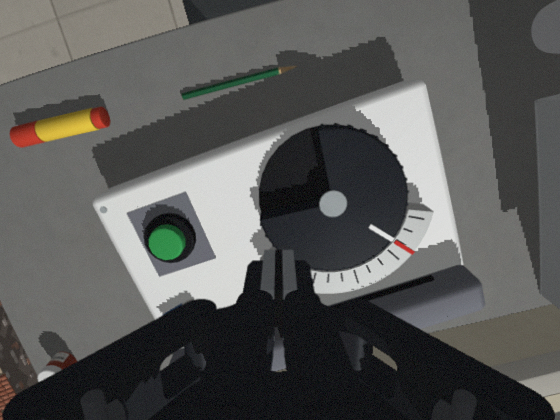

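Dial aligned (index (382,234) meets red (402,245); diff 0.6°). Button at about (166,242); the mask also caught the pencil, so I restrict it to that blob and triangulate.

```bash
python3 - <<'E'
from ang import *
p=optics.camera_params("wrist"); im=cv2.imread("pics/w5.png")
hsv=cv2.cvtColor(im,cv2.COLOR_BGR2HSV); m=cv2.inRange(hsv,(45,90,60),(80,255,255)); m[:200]=0; m[:,230:]=0
c=max(cv2.findContours(m,0,1)[0],key=cv2.contourArea); (u,v),r=cv2.minEnclosingCircle(c); print(u,v,r)
e1,d1=ray("wrist",u,v,p); e2,d2=ray("top",311.8,210.7)
t=np.linalg.lstsq(np.c_[d1,-d2],e2-e1,rcond=None)[0]; print(e1+t[0]*d1,e2+t[1]*d2)
for z in (.06,.07,.08,.09): print(onz("wrist",u,v,z,p),onz("top",311.8,210.7,z))
s=env.state(); print(s["tool_pos"])
E
```

```text
166.5 242.0 18.741764068603516
[ 0.49974832 -0.09748016  0.06581938] [ 0.50156663 -0.09662511  0.06604613]
[ 0.50173719 -0.10016637  0.06      ] [ 0.50264162 -0.09730779  0.06      ]
[ 0.49831953 -0.09555041  0.07      ] [ 0.50086364 -0.09617867  0.07      ]
[ 0.49490186 -0.09093444  0.08      ] [ 0.49908566 -0.09504955  0.08      ]
[ 0.4914842  -0.08631848  0.09      ] [ 0.49730767 -0.09392044  0.09      ]
[0.47178005 0.02208008 0.22262603]
```

```bash
python3 -m inch '[[-0.075,-0.144,0,0,0,0],[-0.075,-0.144,0,0,0,0],[-0.075,-0.144,0,0,0,0],[0,0,0,0,0,0],[0,0,0,0,0,0]]'
python3 -m inch '[[0,0,0.13,0,0,0],[0,0,0.13,0,0,0],[0,0,0.13,0,0,0],[0,0,0.1,0,0,0],[0,0,0,0,0,0]]'
python3 -m inch '[[0,0,0,0,0,0],[0,0,0,0,0,0]]'
python3 - <<'E'
from ang import *
im=optics.read_camera("wrist"); cv2.imwrite("pics/w6.png",im)
E
```

```text
t: 8.8
tool_pos: [0.5008, -0.0967, 0.223]
tool_rot: [[-0.97, 0.242, -0.003], [0.242, 0.97, 0.002], [0.004, 0.001, -1.0]]
contact_force: [-0.5, 0.8, 0.4]
opening: 0.0002
t: 9.3
tool_pos: [0.4977, -0.0936, 0.0975]
tool_rot: [[-0.971, 0.239, -0.01], [0.239, 0.971, 0.004], [0.011, 0.002, -1.0]]
contact_force: [-1.0, 0.5, -1.1]
opening: -0.0002
t: 9.5
tool_pos: [0.5026, -0.0963, 0.104]
tool_rot: [[-0.971, 0.239, 0.003], [0.239, 0.971, -0.001], [-0.003, -0.0, -1.0]]
contact_force: [0.2, -0.8, 0.5]
opening: 0.0
```

View pics/w6.png

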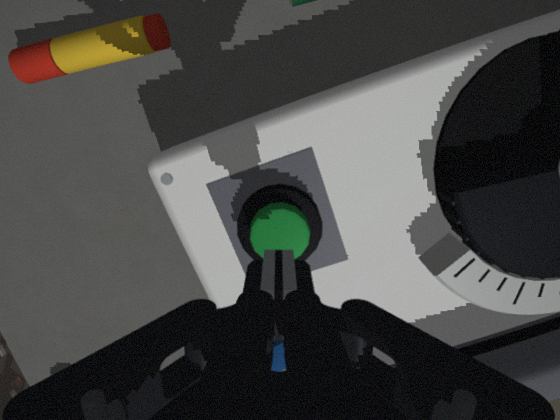

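Fingertip is laterally centred over the green button (280,232). Pressing in small steps.

```bash
python3 -m inch '[[0,0,0.05,0,0,0],[0,0,0.03,0,0,0],[0,0,0,0,0,0],[0,0,0,0,0,0],[0,0,0,0,0,0]]'
python3 -m inch '[[0,0,0.012,0,0,0],[0,0,0.012,0,0,0],[0,0,0,0,0,0],[0,0,0,0,0,0]]'
```

```text
t: 10.05
tool_pos: [0.5016, -0.0965, 0.0824]
tool_rot: [[-0.971, 0.24, 0.0], [0.24, 0.971, -0.0], [-0.0, -0.0, -1.0]]
contact_force: [-0.2, 0.7, 0.8]
opening: 0.0003
t: 10.45
tool_pos: [0.5018, -0.0966, 0.0767]
tool_rot: [[-0.971, 0.24, 0.001], [0.24, 0.971, -0.0], [-0.001, -0.0, -1.0]]
contact_force: [0.3, 0.5, 1.4]
opening: 0.0001
```

```bash
python3 -m inch '[[0,0,0.008,0,0,0],[0,0,0,0,0,0],[0,0,0,0,0,0]]'
python3 -m inch '[[0,0,0.008,0,0,0],[0,0,0,0,0,0],[0,0,0,0,0,0]]'
python3 -m inch '[[0,0,0.008,0,0,0],[0,0,0,0,0,0],[0,0,0,0,0,0]]'
```

```text
t: 10.75
tool_pos: [0.5018, -0.0966, 0.0746]
tool_rot: [[-0.971, 0.24, 0.001], [0.24, 0.971, -0.0], [-0.001, -0.0, -1.0]]
contact_force: [1.0, -0.5, 2.9]
opening: -0.0001
t: 11.05
tool_pos: [0.5018, -0.0966, 0.0726]
tool_rot: [[-0.971, 0.24, 0.001], [0.24, 0.971, -0.0], [-0.001, -0.0, -1.0]]
contact_force: [0.0, -0.0, 3.9]
opening: 0.0002
t: 11.35
tool_pos: [0.5019, -0.0966, 0.0719]
tool_rot: [[-0.971, 0.24, -0.0], [0.24, 0.971, -0.0], [0.0, -0.0, -1.0]]
contact_force: [-3.3, 0.1, 11.4]
opening: -0.0003
```

Force rose as a spring (1.4→3.9 N over ~4 mm), then hit a hard stop at z≈0.072 (11 N): fully down. Releasing.

```bash
python3 -m inch '[[0,0,0.004,0,0,0],[0,0,0,0,0,0],[0,0,-0.06,0,0,0],[0,0,-0.15,0,0,0],[0,0,-0.15,0,0,0]]'
python3 -m inch '[[0,0,-0.15,0,0,0],[0.075,0.144,-0.05,0,0,0],[0.075,0.144,0,0,0,0],[0.075,0.144,0,0,0,0],[0,0,0,0,0,0]]'
python3 -m inch '[[0,0,0,0,0,0],[0,0,0,0,0,0],[0,0,0,0,0,0]]'
python3 - <<'E'
from ang import *
p=optics.camera_params("wrist"); im=optics.read_camera("wrist"); cv2.imwrite("pics/w7.png",im); angles(im,p); s=env.state(); print(s["qd"],s["contact_force"])
E
```

```text
t: 11.85
tool_pos: [0.4998, -0.0956, 0.1582]
tool_rot: [[-0.971, 0.24, -0.005], [0.24, 0.971, 0.002], [0.005, 0.001, -1.0]]
contact_force: [1.3, -1.1, 0.7]
opening: -0.0001
t: 12.35
tool_pos: [0.4706, 0.0256, 0.208]
tool_rot: [[-0.972, 0.236, -0.003], [0.236, 0.972, 0.002], [0.003, 0.001, -1.0]]
contact_force: [-0.3, -0.6, -0.7]
opening: 0.0003
t: 12.65
tool_pos: [0.4729, 0.021, 0.2089]
tool_rot: [[-0.97, 0.242, -0.001], [0.242, 0.97, 0.0], [0.001, -0.0, -1.0]]
contact_force: [-0.0, 0.2, 0.4]
opening: -0.0001
c [0.4941381  0.06611299] red 44.18586773442705 94 0.08146081456819884 idx 44.74476965763434 141 0.05152369827845547 diff -0.5589019232072943
[ 1.05334451e-04 -2.98350367e-03  4.63383760e-04 -1.24137853e-05
 -1.54727749e-04 -2.92205325e-04] [ 0.47167853  0.73054807 -0.02549868]
```

View pics/w7.png

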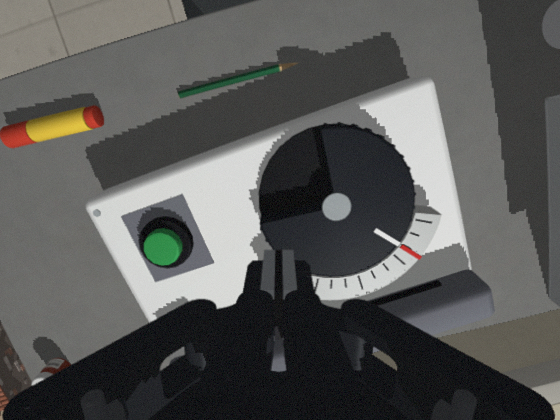

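Dial still aligned (index (388,237) meets red (410,251)), button up again at (163,246), robot clear.

```bash
python3 -c "
from rig import env
print(env.close_job())"
```

```text
the job is handed in; nothing more can be done
None
```

The dial is set on the red line, the green button was pressed fully down and came back up, and the job is handed in at about 12.7 s of the 58 s allowed. No verdict was reported.

- **Dial:** I pushed it counter-clockwise about 88° with the shut fingertips against the well wall, then backed off and lifted clear. The final wrist picture puts the index mark 0.6° past the red line, about 0.7 mm at the dial's edge, and pressing the button did not change it.
- **Button:** The force rose like a spring to about 4 N and then met a hard stop at 11 N, about 6 mm down. In the last picture it is up again, judged by eye.
- **Surroundings:** At hand-in the arm was still and clear of everything at 0.21 m, with no real contact force. The pencil and glue stick look where they were. I did not re-check the other loose objects after the press, but the arm never went near them at low height.
- **Disagreements:** The dial-centre estimates differed by 1–3 mm between views. The camera height for the button top (66 mm) was lower than the height where I felt contact (about 78 mm). Neither affected the result.

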